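# Clamp the dressing stone in its cam-lever bench holder

## Task

Clamp the grey dressing stone in the bench holder: lay it flat on the bed, lengthwise, centred, with its end hard against the fixed jaw; with the red lever still open, slide the moving jaw up by feel until its pad bears on the stone; then swing the lever its quarter turn right to its end stop so that the stone is held. Do not force the lever or the jaw, and leave the other stones and things where they are.

Things in the scene. Friction and masses are not known exactly. Their poses are not given: they have to be found in the camera images.
- stone_centre (a point): Centre (half-way up) of the dressing stone, a plain dark-grey oblong block 50 x 88 x 21 mm, 0.2 kg, loose on the table, lying flat. Its x axis runs across the 50 mm width, y along the 88 mm length, z up. Either end may go to the fixed jaw.
- holder: Bench holder fixed to the table, yaw varies: metal base plate 84 x 290 mm. Origin under the plate's middle at table height; y runs along it to the fixed jaw, x across, z up. Bed (plate top) 14 mm above the table, open at the sides. Blue fixed jaw: 74 mm wide, top 30 mm above the table, rubber face at y = 115 mm, so the seated stone's centre is at x 0, y 71, z 24.5 mm.
- moving_jaw: Blue moving jaw with its pad and lever; slides to the fixed jaw along the holder's +y by up to 90 mm, with about 14 N drag, and stays where left. Its 56 mm wide sprung pad (2.5 N per mm, gives 3 mm) is screwed out by an unknown 0 to 28 mm: the pressing face is 0 to 28 mm beyond this origin (on the bed, axes as the holder's). Where it meets the stone must be felt.
- jaw_back (a point): Middle of the flat back of the moving jaw's thumb block, 66 mm wide, reaching from the bed (14 mm) to 37 mm above the table: push it here towards the fixed jaw (+y). Axes as the holder's. The upright bolt of the cam lever stands 30 mm ahead of it (+y).
- cam_lever (a joint): Angle (rad) of the cam lever: 0 open (handle to the holder's -x), 1.571 at the end stop (handle to -y, lying back over the moving jaw), anticlockwise from above. Resists with about 3 N at the handle, stays where left. Swinging it shut drives the pad 4 mm farther out, which grips the stone only if the jaw was pressed up against it first.
- lever_handle (a point): Middle of the red handle of the cam lever, 100 mm from the bolt, 54 mm above the table; the handle is round, 18 mm thick, and reaches from 64 to 141 mm from the bolt. This point's x axis runs from the handle to the bolt, z up.
- slab_green: Bystander: rough flat greenish stone slab, 58 x 102 x 14 mm, lying flat; its place may be swapped with the dressing stone's.
- slab_brown: Bystander: rough flat brown stone slab, 77 x 121 x 26 mm.
- hammer: Bystander: small hammer, 271 mm long, ash handle, lying at the back edge of the table.
Mind the look-alikes: they are no part of the job. Leave any blue look-alike of the part that bears stone_centre alone.

How it is judged:
On the way, in this order (a step that is already met when the one before it is completed fails the run):
1. the stone lies on the bed, lengthwise and centred, its end against the fixed jaw (y of stone_centre in the frame of holder above 0.0685 m and x of stone_centre in the frame of holder between -0.007 and 0.007 m and z of stone_centre in the frame of holder below 0.0275 m and angle between the y axis of stone_centre and the y axis of holder, either way round below 0.07 rad), for 0.2 s.
2. the moving jaw has been slid up, with the lever still open, so that its pad bears on the stone (all of step 1 and contact force between moving_jaw and dressing_stone above 2 N and value of joint cam_lever below 0.5 rad), for 0.2 s.
3. the lever has been swung to its end stop (value of joint cam_lever above 1.52 rad), for 0.2 s.
At the end, for the whole second after the job is handed in: Stone on the bed (centre under 27.5 mm up), along the holder within 0.07 rad, within 7 mm of its centre line, its end within 2.5 mm of the fixed jaw, released and at rest; lever within 0.05 rad of its end stop; moving jaw pressing the stone with over 3 N (all of step 1 and value of joint cam_lever above 1.52 rad and contact force between moving_jaw and dressing_stone above 3 N and linear speed of dressing_stone below 0.01 m/s and contact force between the fingers and dressing_stone below 0.1 N); the robot touches nothing.
It fails at once if the lever is forced (more than 60 N from the robot) (contact force between any of the fingers, the arm and cam_lever above 60 N).
It fails at once if the jaw is forced (more than 30 N on the stone) (contact force between moving_jaw and dressing_stone above 30 N).
It fails at once if one of the slabs or the hammer is shifted by more than 25 mm (distance of any of slab_green, slab_brown, hammer from where it was at the start of the episode above 0.025 m).
It also fails if it takes over 64 s, if anything falls off the work surface, if the arm or the gripper's body presses on something with over 40 N, if the wrist force passes 120 N, or if a joint passes its speed limit or range.

## Robot

A 6-joint arm with a two-finger parallel gripper is mounted at the origin on the work surface; the furniture and walls round the work are solid. World frame = base frame: x ahead of the robot, y to its left, z up, the work surface at z = 0. Lengths are in m, angles in rad, forces in N, time in s.
With the tool pointing down it reaches from about 0.2 to 0.875 m from the base axis. Payload 3.4 kg.
Tool frame: the origin (TCP) lies between the finger pads; the fingertips stand 25 mm ahead of it and the grasp point (between the pads) lies 6 mm ahead of it (r.nose_length is the z of the fingertips in the tool frame, in m); z points along the fingers, y is the line along which they close (so a half turn about z gives the same grasp; the last joint's range is limited). The gripper opens to 94 mm and grips with 3 to 60 N. Pads are 16 mm wide; open, the fingers measure 119 mm over their backs; the gripper's body (75 mm by 177 mm) begins 78 mm behind the grasp point.
Start: joints at [-1.392, 0.276, 1.505, -0, 1.361, -0.121], TCP at [0.17, -0.549, 0.23] pointing down, gripper open.
Joint ranges: [-2.89, 2.89], [-0.75, 2.08], [0.22, 2.7], [-1.18, 4.32], [0.11, 2.71], [-2.7, 2.7]. Speed limits (rad/s): [2.57, 2.57, 3.14, 3.14, 3.14, 3.14].

## Interface

Orientations are given as a unit quaternion [w, x, y, z].
In Python, from plant import r, gripper_to, inverse_kinematics, vision, models, telemetry gives the robot as it stands. Calls block until the motion is done:
- r.move_to(position, orientation): joint-space move of the TCP to a pose.
- r.move_l(position, rot=None, vel=0.15, guard=None): straight line of the TCP; rot=None keeps the orientation; vel is the mean speed in m/s. With guard (N) it stops when the force on the tool has changed by that much, and returns True; else False.
- r.movej(angles): joint-space move.
- gripper_to(opening, f_grip=None): finger opening in m; f_grip is the grip in N (None keeps the last); returns when the fingers have stopped.
- r.hold(seconds).
- inverse_kinematics(position, orientation): joint angles nearest the present ones, or None.
- vision.snapshot(name): name is "scene" or "top" or "wrist"; returns the picture (384x512x3 uint8, red, green, blue); there is no depth.
- vision.get_calibration(name): a dict with "fx", "fy", "cx", "cy" (pixels), "D" ([k1, k2, p1, p2, k3] as OpenCV has them; the pictures are not rectified), "position" and "orientation" of the camera in the world. Camera axes: x right, y down, z forward; pixel columns grow to the right and rows downward; lengths in m; the calibration is good to about 2 mm. A picture is of the moment at which its call begins: read the wrist's pose just before it. get_calibration takes no time and is no camera call; for the wrist camera it gives the pose at the moment of the call.
A pose or a line that the arm cannot do raises r.PlanningError and nothing moves.
- r.sign_off(): hands the job in; it is judged then, once.
Trained networks look in the newest picture that a camera, given by its name, has taken for a name from the list of things; names that differ only in an ending like _2 or _b are one class to them, and where a whole thing is asked for, a point or a joint stands for the part that bears it (a point fixed in the world has none). Each returns a list of dicts, best first, with "score" (0 to 1); they miss things now and then, are a little off and sometimes report something else, mostly with a low value. They report only what shows in the picture. A call takes as long as a camera call. They do not tell look-alikes from the thing itself.
- models.boxes_of(thing, camera): "at" ([x, y, z] in m, in world coordinates, good to about 4 mm: the middle of the surface that is visible of it).
- models.regions_of(thing, camera): "pixels" (384x512 bool, what is visible of it).
- models.mark_of(thing, camera): "at" ([x, y, z] in m, in world coordinates, good to about 4 mm: a listed point, or the origin of a listed thing).
Readings, each from a call of its own:
- telemetry.current_t(): time.
- telemetry.current_joints(): joint angles.
- telemetry.current_dq(): joint speeds.
- telemetry.current_joint_efforts(): joint torques, N m.
- telemetry.current_ee_pos(): TCP position.
- telemetry.current_tool_rot(): TCP orientation.
- telemetry.current_wrist_force(): force on the tool from outside, world axes, zero at the start.
- telemetry.current_torque(): the same for the moment, N m.
- telemetry.current_opening(): finger opening in m.
- telemetry.current_finger_force(): force on a finger pad.
Only numpy, scipy, OpenCV 4.12 (cv2) and the standard library are available. Lean on these libraries where they do the work, as an engineer would, in place of code of your own. Each camera call takes 0.05 s, during which the arm holds its last target. There are 200 camera calls.

## Working session

There is one attempt and no reset: what is moved stays moved. The work goes in short steps, each a Python script; the robot and the scene stay as the last script left them, time stands still between calls to the robot, and variables do not carry over. Pictures are saved under pics/ and viewed, at most 10 in all, crops included, and the job is handed in when it is done.

```bash
mkdir -p pics; ls
python3 - <<'E'
from plant import r, vision, models, telemetry
import cv2,numpy as np
for c in ("top","scene"):
    im=vision.snapshot(c); cv2.imwrite(f"pics/{c}0.png",im[:,:,::-1])
    k=vision.get_calibration(c); print(c,k)
    for t in ("stone_centre","holder","moving_jaw","jaw_back","lever_handle","slab_green","slab_brown","hammer"):
        print(t,[(np.round(d["at"],4).tolist(),round(d["score"],2)) for d in models.mark_of(t,c)[:4]])
print(telemetry.current_t(), telemetry.current_tool_rot())
a=cv2.imread("pics/top0.png");b=cv2.imread("pics/scene0.png")
E
```

```text
pics
top {'fx': 415.09508322037834, 'fy': 415.09508322037834, 'cx': 254.67427495914706, 'cy': 189.4351172056626, 'D': array([0.05046134, 0.        , 0.        , 0.        , 0.        ]), 'position': array([0.42938962, 0.00491937, 1.51005672]), 'orientation': array([-0.02837069,  0.71534613, -0.69751899,  0.03069657])}
stone_centre [([0.4855, 0.177, 0.013], 0.53), ([0.5473, -0.1938, 0.0082], 0.51)]
holder [([0.6332, 0.0622, 0.0022], 0.76)]
moving_jaw [([0.625, 0.04, 0.0169], 0.72), ([0.3979, 0.3484, -0.0006], 0.2)]
jaw_back [([0.6298, -0.0335, 0.0271], 0.88)]
lever_handle [([0.5276, -0.0201, 0.0538], 0.5)]
slab_green [([0.5394, -0.3592, -0.0005], 0.89)]
slab_brown [([0.3989, 0.3512, -0.005], 0.97)]
hammer [([0.7226, -0.0723, 0.0009], 0.6)]
scene {'fx': 347.38027128649566, 'fy': 347.38027128649566, 'cx': 255.557705754811, 'cy': 194.01332494269718, 'D': array([-0.00249608,  0.        ,  0.        ,  0.        ,  0.        ]), 'position': array([0.05034326, 0.63758248, 0.507052  ]), 'orientation': array([ 0.1777347 , -0.27570335,  0.81004919, -0.48602299])}
stone_centre [([0.5428, -0.1919, 0.013], 0.74), ([0.4862, 0.1785, 0.0124], 0.74)]
holder [([0.6322, 0.0696, -0.0026], 0.84)]
moving_jaw [([0.6283, 0.0335, 0.015], 0.89), ([0.6276, -0.0362, 0.0274], 0.55)]
jaw_back [([0.6282, -0.034, 0.0309], 0.57), ([0.6276, 0.0347, 0.0188], 0.56), ([0.544, -0.1905, 0.0115], 0.46)]
lever_handle [([0.5304, -0.0182, 0.0534], 0.51)]
slab_green [([0.5381, -0.3611, 0.0011], 0.74)]
slab_brown [([0.3989, 0.3459, -0.0001], 0.7)]
hammer [([0.727, -0.0752, 0.0004], 0.91), ([0.5305, -0.0186, 0.0508], 0.47)]
0.9 [ 6.37936578e-05  9.88784650e-01  1.49348287e-01 -1.29730305e-05]
```

Run:
```python
import cv2
a=cv2.imread("pics/top0.png")
cv2.imwrite("pics/top0b.png",cv2.resize(a,(800,600),interpolation=cv2.INTER_CUBIC))
```

```text
(no output)
```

View pics/top0b.png

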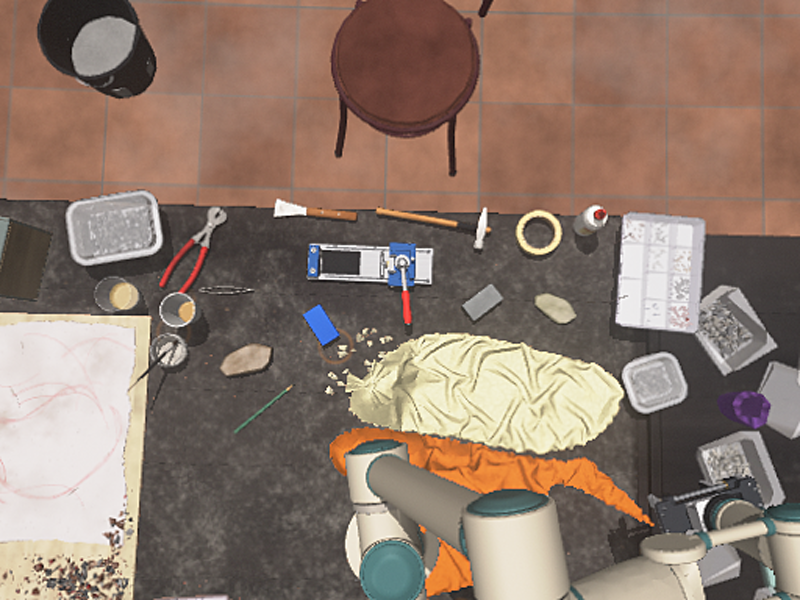

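View pics/scene0.png

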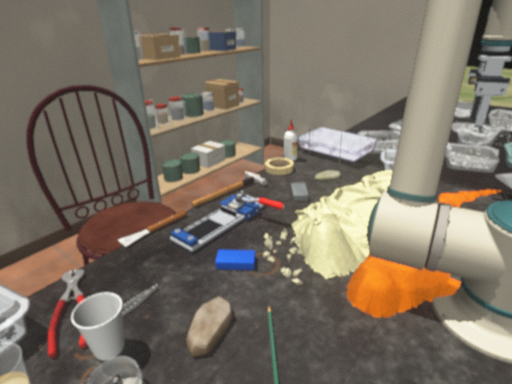

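Candidates for the stone (top view, 800-wide): the blue block at (320,325) and the plain grey block at (482,303). The grey one fits "dark-grey oblong"; the blue one is the look-alike. The holder's fixed jaw is at the left (+y world), with the lever pointing to -x. I'll confirm with the wrist camera from above the stone, then measure the holder.

```bash
cat > h.py <<'E'
from plant import r, gripper_to, inverse_kinematics, vision, models, telemetry
import numpy as np, cv2
from scipy.spatial.transform import Rotation as R
def Q(a): return [0,np.cos(a/2),np.sin(a/2),0]   # tool down, tool x at yaw a, closing line a-90deg
def cal(c):
    k=vision.get_calibration(c); q=k["orientation"]
    return np.array([[k["fx"],0,k["cx"]],[0,k["fy"],k["cy"]],[0,0,1]]),np.array(k["D"]),np.array(k["position"]),R.from_quat([q[1],q[2],q[3],q[0]]).as_matrix()
def plane(px,K,z):
    A,D,p,M=K
    u=cv2.undistortPoints(np.array(px,float).reshape(-1,1,2),A,D).reshape(-1,2)
    d=np.c_[u,np.ones(len(u))]@M.T
    return (p+d*((z-p[2])/d[:,2])[:,None])[:,:2]
def rect(mask,K,z):
    c=max(cv2.findContours(mask.astype(np.uint8),cv2.RETR_EXTERNAL,cv2.CHAIN_APPROX_NONE)[0],key=cv2.contourArea)
    w=plane(c.reshape(-1,2),K,z)
    (cx,cy),(a,b),_=q=cv2.minAreaRect((w*1000).astype(np.float32))
    bx=cv2.boxPoints(q); e=[bx[1]-bx[0],bx[2]-bx[1]]; l=max(e,key=np.linalg.norm)
    return np.array([cx,cy])/1000,sorted([a,b]),np.arctan2(l[1],l[0])%np.pi
def shot(n,name=None):
    K=cal("wrist"); im=vision.snapshot("wrist")
    if name: cv2.imwrite(f"pics/{name}.png",im[:,:,::-1])
    return K,im
def marks(t,c="wrist"): return [(np.round(d["at"],4).tolist(),round(d["score"],2)) for d in models.mark_of(t,c)[:3]]
E
python3 - <<'E'
from h import *
np.set_printoptions(precision=4,suppress=True)
r.move_to([0.54,-0.19,0.27],Q(0.2))
K,im=shot("w","w_stone")
print("cam",K[2],K[3][:,2])
print(marks("stone_centre"))
for g in models.regions_of("stone_centre","wrist")[:2]: print(g["score"],g["pixels"].sum(),rect(g["pixels"],K,0.021))
r.move_to([0.58,0.06,0.32],Q(0.0))
K,im=shot("w","w_holder"); print("cam",K[2])
for t in ("holder","jaw_back","moving_jaw","lever_handle"): print(t,marks(t))
for g in models.regions_of("holder","wrist")[:2]: print(g["score"],g["pixels"].sum(),rect(g["pixels"],K,0.014))
print(telemetry.current_t())
cv2.imwrite("pics/both.png",cv2.resize(np.hstack([cv2.imread("pics/w_stone.png"),cv2.imread("pics/w_holder.png")]),(800,300)))
cv2.imwrite("pics/h.png",cv2.resize(cv2.imread("pics/w_holder.png"),(800,600)))
E
```

```text
cam [ 0.6198 -0.1758  0.4231] [-0.2731 -0.0555 -0.9604]
[([0.5407, -0.1975, 0.0102], 0.87)]
0.66 2460 (array([ 0.5483, -0.193 ]), [49.49441909790039, 86.39551544189453], np.float32(2.2308273))
0.62 622 (array([0.4815, 0.1366]), [32.272979736328125, 70.99337005615234], np.float32(3.1229866))
cam [0.6617 0.0582 0.4729]
holder [([0.6317, 0.0692, -0.0024], 0.87)]
jaw_back [([0.6234, -0.0348, 0.0291], 0.56)]
moving_jaw [([0.6277, 0.0341, 0.0168], 0.8)]
lever_handle [([0.5322, -0.0179, 0.053], 0.66), ([0.6296, 0.0328, 0.019], 0.23)]
0.64 13202 (array([0.6118, 0.0743]), [200.32223510742188, 298.6498718261719], np.float32(1.2502191))
4.2333
```

View pics/both.png

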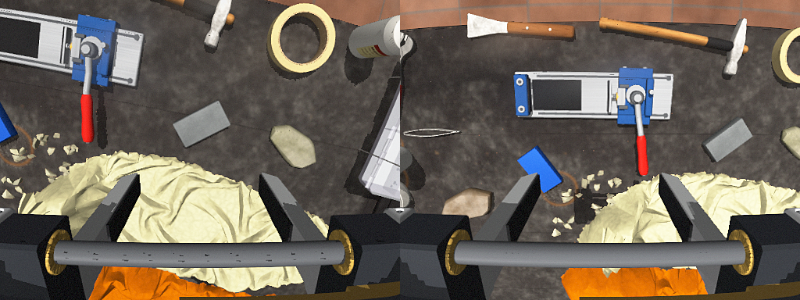

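Run:
```python
import cv2
a=cv2.imread("pics/w_holder.png")[75:175,135:355]
cv2.imwrite("pics/hc.png",cv2.resize(a,None,fx=3.6,fy=3.6,interpolation=cv2.INTER_CUBIC))
```

```text
(no output)
```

View pics/hc.png

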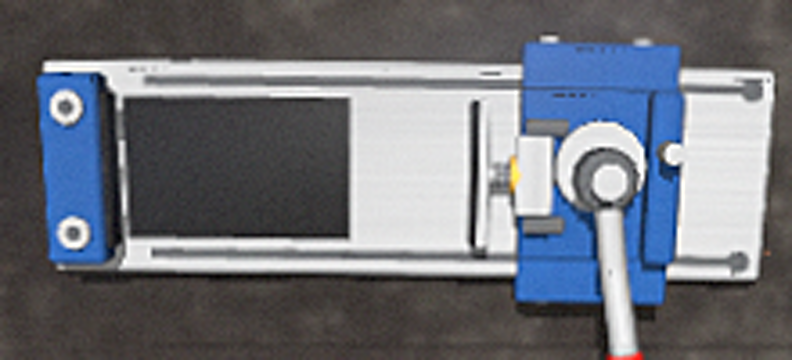

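The crop shows the plate corners at about (43,62), (774,72), (757,280), (60,270), the pad face at x≈470 and the jaw back at x≈683.

Run:
```python
from h import *
np.set_printoptions(precision=4,suppress=True)
K=cal("wrist")
f=lambda p:np.array(p,float)/3.6+[135,75]-0.4
c=plane(f([[43,62],[774,72],[757,280],[60,270]]),K,.014); print(c)
print(np.linalg.norm(c-np.roll(c,-1,0),axis=1)); ctr=c.mean(0)
d=(c[0]-c[1])+(c[3]-c[2]); yaw=np.arctan2(d[1],d[0]); print("ctr",ctr,"yaw of y",yaw, "edges",np.arctan2(*(c[0]-c[1])[::-1]),np.arctan2(*(c[3]-c[2])[::-1]))
y=np.array([np.cos(yaw),np.sin(yaw)]);x=np.array([y[1],-y[0]])
h=lambda p:np.c_[(p-ctr)@x,(p-ctr)@y]
print("pad",h(plane(f([[470,100],[472,255]]),K,.030)),"back",h(plane(f([[684,90],[670,265]]),K,.037)),"fixed face",h(plane(f([[105,80],[115,260]]),K,.030)),"bolt",h(plane(f([[610,182]]),K,.06)))
# top and scene cams cross-check
for cam in ("top",):
    vision.snapshot(cam); Kt=cal(cam)
    for g in models.regions_of("stone_centre",cam)[:3]: print(cam,g["score"],rect(g["pixels"],Kt,.021))
    m=marks("holder",cam);print(m)
```

```text
[[ 0.673   0.2104]
 [ 0.6682 -0.0761]
 [ 0.5858 -0.0749]
 [ 0.5907  0.2104]]
[0.2866 0.0825 0.2853 0.0823]
ctr [0.6294 0.0675] yaw of y 1.5538874684280652 edges 1.554202356762009 1.553571160658104
pad [[ 0.028  -0.0233]
 [-0.0308 -0.0255]] back [[ 0.0333 -0.1028]
 [-0.0324 -0.1018]] fixed face [[ 0.0342  0.1149]
 [-0.0344  0.1147]] bolt [[ 0.0006 -0.0733]]
top 0.72 (array([ 0.5467, -0.1911]), [50.17567825317383, 88.38446044921875], np.float32(2.2384248))
top 0.71 (array([0.4753, 0.1681]), [38.407737731933594, 59.06477737426758], np.float32(0.5714407))
[([0.6314, 0.0676, 0.0056], 0.68)]
```

```bash
cat >> h.py <<'E'
C=np.array([0.6300,0.0675]); YW=1.554
HY=np.array([np.cos(YW),np.sin(YW)]); HX=np.array([HY[1],-HY[0]])
def W(x,y,z): return [*(C+HX*x+HY*y),z]
def toH(p): d=np.array(p[:2])-C; return np.round([d@HX,d@HY,p[2]],4)
E
python3 - <<'E'
from h import *
np.set_printoptions(precision=3,suppress=True)
ap=2.235-np.pi
for s in (0,np.pi):
    print(s,inverse_kinematics([.547,-.192,.03],Q(ap+s)),inverse_kinematics(W(0,.065,.05),Q(YW-np.pi+s)))
E
```

```text
0 [-0.458  0.46   1.77  -0.     0.912  2.02 ] None
3.141592653589793 [-0.458  0.46   1.77  -0.     0.912 -1.122] [ 0.099  0.517  1.595 -0.     1.029  0.116]
```

Run:
```python
from h import *
np.set_printoptions(precision=4,suppress=True)
gripper_to(0.085,20)
r.move_to([.547,-.192,.16],Q(2.235))
print(r.move_l([.547,-.192,.029],vel=.1,guard=8))
gripper_to(0.03,20)
print("open",telemetry.current_opening(),telemetry.current_finger_force())
r.move_l([.547,-.192,.16],vel=.15)
r.move_to(W(0,.062,.16),Q(YW)); 
print("open",telemetry.current_opening(),telemetry.current_t(),telemetry.current_wrist_force())
K,im=shot("w","held"); vision.snapshot("top")
g=models.regions_of("stone_centre","top")
for q in g[:2]:
    m=rect(q["pixels"],cal("top"),.15); print(q["score"],m)
vision.snapshot("wrist"); print(marks("stone_centre"))
```

```text
False
open 0.045557637803220495 19.996793568134308
open 0.04561958399624308 11.475 [ 0.3912 -0.3525 -3.0506]
[([0.6246, 0.1245, 0.1422], 0.9)]
```

View pics/held.png

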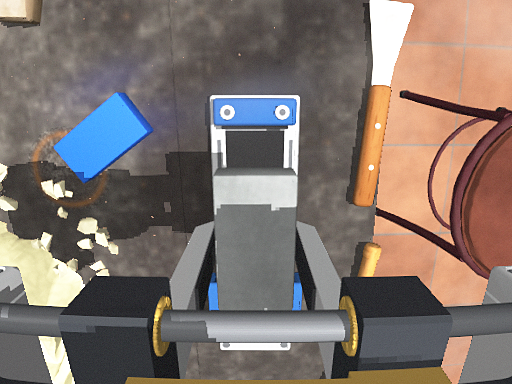

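The picture shows the grey stone gripped straight and lined up with the plate (image (255,245)), with the fixed jaw ahead at (255,112).

Run:
```python
from h import *
np.set_printoptions(precision=4,suppress=True)
r.move_l(W(0,.060,.06),vel=.12)
print(r.move_l(W(0,.060,.0445),vel=.03,guard=5),toH(telemetry.current_ee_pos()),telemetry.current_wrist_force())
print(r.move_l(W(0,.090,.0445),vel=.02,guard=6),toH(telemetry.current_ee_pos()),telemetry.current_wrist_force())
print(r.move_l([*telemetry.current_ee_pos()[:2],.0420],vel=.01,guard=5),toH(telemetry.current_ee_pos()),telemetry.current_wrist_force())
gripper_to(0.064)
p=telemetry.current_ee_pos()
r.move_l([*p[:2],.16],vel=.15)
r.move_to(W(0,.02,.30),Q(0.0))
K,im=shot("w","placed"); 
for g in models.regions_of("stone_centre","wrist")[:3]:
    m=rect(g["pixels"],K,.035); print(round(g["score"],2),m,toH([*m[0],0]),m[2]-YW)
print(marks("stone_centre"),telemetry.current_t())
```

```text
False [-0.      0.06    0.0443] [-0.4907  0.4942 -1.9486]
True [-0.0006  0.0741  0.0438] [ 0.544  -0.5436 -1.2818]
True [-0.0009  0.0741  0.043 ] [-1.255   0.1717  3.8399]
0.7 (array([0.4819, 0.1494]), [39.85439682006836, 71.32466888427734], np.float32(2.8872306)) [-0.1495  0.0794  0.    ] 1.3332306
0.66 (array([0.6324, 0.138 ]), [47.59374237060547, 87.2417984008789], np.float32(1.5687227)) [0.0012 0.0705 0.    ] 0.014722705
[([0.4833, 0.1776, 0.0108], 0.96), ([0.6239, 0.1372, 0.0271], 0.89)] 17.3417
```

View pics/placed.png

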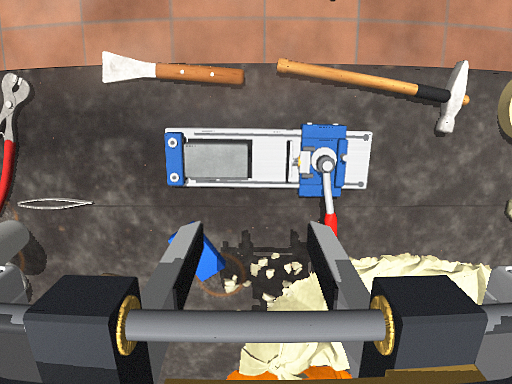

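Stone seated at (218,160) against the fixed jaw, pad at (290,160) still clear, and the lever open. Now I'll push the jaw up by feel.

Run:
```python
from h import *
np.set_printoptions(precision=2,suppress=True)
gripper_to(0.0)
r.move_to(W(0,-.135,.16),Q(YW))
print(r.move_l(W(0,-.135,.049),vel=.12,guard=8))
b=np.array(telemetry.current_wrist_force())
F=lambda: -((np.array(telemetry.current_wrist_force())-b)[:2]@HY)
print("touch",r.move_l(W(0,-.09,.049),vel=.03,guard=6),toH(telemetry.current_ee_pos()),F())
y0=toH(telemetry.current_ee_pos())[1]
for d in (.01,.02,.03,.04):
    s=r.move_l(W(0,y0+d,.049),vel=.03,guard=22); print(d,s,toH(telemetry.current_ee_pos())[1],F())
    if s or F()>20: break
print(telemetry.current_t())
```

```text
False
touch True [-0.   -0.11  0.05] 0.6740692264948486
0.01 False -0.107 11.422054717679458
0.02 False -0.0972 11.298052071604692
0.03 False -0.0872 11.518142619357945
0.04 False -0.0772 12.225881282879405
23.8417
```

Run:
```python
from h import *
F=lambda: -(np.array(telemetry.current_wrist_force())[:2]@HY)
y=-.0772+.0
for i in range(34):
    d=.004 if i<3 else .0008
    y+=d
    s=r.move_l(W(0,y,.049),vel=.015,guard=14); f=F(); print(round(y,4),s,round(toH(telemetry.current_ee_pos())[1],4),round(f,2))
    if i==2: f0=f
    if s or (i>2 and f>f0+4.5): break
print(telemetry.current_t())
```

```text
-0.0732 False -0.0773 11.57
-0.0692 False -0.0742 12.04
-0.0652 False -0.0702 12.46
-0.0644 False -0.0697 13.59
-0.0636 False -0.0689 14.43
-0.0628 False -0.0681 13.83
-0.062 False -0.0673 13.78
-0.0612 False -0.0665 13.74
-0.0604 False -0.0657 13.98
-0.0596 False -0.0649 14.08
-0.0588 False -0.0641 13.75
-0.058 False -0.0633 13.09
-0.0572 False -0.0625 13.1
-0.0564 False -0.0617 13.33
-0.0556 False -0.0609 14.66
-0.0548 False -0.0601 13.9
-0.054 False -0.0593 14.16
-0.0532 False -0.0588 14.94
-0.0524 False -0.0584 15.06
-0.0516 False -0.058 16.31
-0.0508 False -0.0576 17.64
29.425
```

Run:
```python
from h import *
F=lambda: -(np.array(telemetry.current_wrist_force())[:2]@HY)
for y in (-.05,-.0492):
    r.move_l(W(0,y,.049),vel=.015,guard=10); print(round(toH(telemetry.current_ee_pos())[1],4),round(F(),2))
r.hold(.4); print(round(F(),2))
yb=toH(telemetry.current_ee_pos())[1]+.008
r.move_l(W(0,yb-.05,.049),vel=.1)
r.move_l(W(0,yb-.05,.16),vel=.2)
r.move_to(W(0,.02,.30),Q(0.0))
K,im=shot("w","pressed")
for g in models.regions_of("stone_centre","wrist")[:3]:
    m=rect(g["pixels"],K,.035); print(round(g["score"],2),m[1],toH([*m[0],0]),m[2]-YW)
for t in ("lever_handle","jaw_back"): print(t,[(toH(a),s) for a,s in marks(t)])
print("back y",yb,"bolt y",yb+.03,telemetry.current_t())
```

```text
-0.0572 17.96
-0.0568 18.19
18.34
0.58 [54.59733200073242, 88.04911041259766] [-0.1348  0.1008  0.    ] -0.9772603
0.29 [93.44486999511719, 255.69273376464844] [ 0.0889 -0.136   0.    ] 0.035051584
lever_handle [(array([-0.0971, -0.0283,  0.0536]), 0.56)]
jaw_back [(array([-0.0001, -0.0468,  0.0286]), 0.56)]
back y -0.0488 bolt y -0.018800000000000004 33.4167
```

View pics/pressed.png

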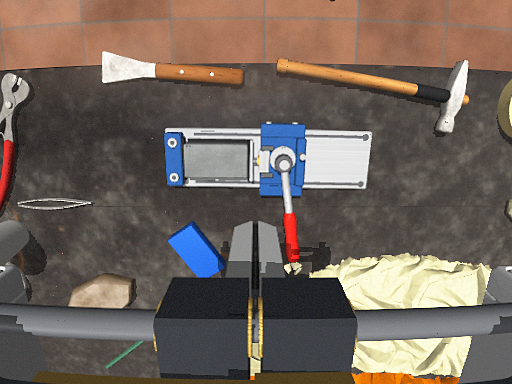

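Stone still seated at (218,160), pad bearing at (252,160), handle at (291,230). The lever swing comes next.

Run:
```python
from h import *
np.set_printoptions(precision=2,suppress=True)
by=-.019
def P(th,off):   # finger behind the handle by off
    return W(-.1*np.cos(th)-off*np.sin(th), by-.1*np.sin(th)+off*np.cos(th), .072)
p=P(0,.032)
r.move_to([*p[:2],.17],Q(YW))
print(r.move_l(p,vel=.12,guard=8))
b=np.array(telemetry.current_wrist_force())
for th in np.deg2rad([0,12,24,36,48,60,72,82,88,91,94,97,100]):
    q=P(th,.017)
    s=r.move_l(q,rot=Q(YW+th),vel=.06,guard=15)
    f=np.array(telemetry.current_wrist_force())-b
    t=HX*np.sin(th)-HY*np.cos(th); ft=-f[:2]@t
    h=toH(telemetry.current_ee_pos())
    print(round(np.rad2deg(th)),s,h,f,round(ft,2))
    if s or (th>1.3 and ft>14): break
print(telemetry.current_t())
```

```text
False
0 False [-0.1  -0.    0.07] [ 0.36  0.63 -0.14] 0.63
12 False [-0.1  -0.02  0.07] [-0.26  0.37 -0.58] 0.41
24 False [-0.1  -0.04  0.07] [-0.21  0.17 -0.37] 0.23
36 False [-0.09 -0.06  0.07] [ 0.47  0.73 -0.84] 0.33
48 False [-0.08 -0.08  0.07] [-0.8   0.03 -1.09] 0.6
60 False [-0.07 -0.1   0.07] [-1.15 -0.51 -1.04] 0.73
72 False [-0.05 -0.11  0.07] [-1.3  -0.09 -0.67] 1.2
82 False [-0.03 -0.12  0.07] [-1.44 -0.48  0.28] 1.34
88 False [-0.02 -0.12  0.07] [-0.8  -0.03 -0.51] 0.79
91 False [-0.02 -0.12  0.07] [-5.98 -1.26  1.84] 5.98
94 False [-0.02 -0.12  0.07] [-14.4   -0.78   9.06] 14.42
40.4417
```

Run:
```python
from h import *
p=telemetry.current_ee_pos()
r.move_l([p[0]-.03,p[1],p[2]],vel=.1); r.move_l([p[0]-.03,p[1],.2],vel=.2)
r.move_to(W(0,.02,.30),Q(0.0)); gripper_to(.09)
K,im=shot("w","fin")
for g in models.regions_of("stone_centre","wrist")[:3]:
    m=rect(g["pixels"],K,.035); print(round(g["score"],2),m[1],toH([*m[0],0]),m[2]-YW)
for t in ("lever_handle","jaw_back"): print(t,[(toH(a),s) for a,s in marks(t)])
cv2.imwrite("pics/finc.png",cv2.resize(im[100:220,140:400,::-1],None,fx=3,fy=3,interpolation=cv2.INTER_CUBIC))
g=models.regions_of("lever_handle","wrist")
red=(im[...,0]>150)&(im[...,1]<60)&(im[...,2]<60); red[:100]=0; red[220:]=0; red[:,:250]=0; red[:,400:]=0
m=rect(red,K,.054); print(m[1],toH([*m[0],0]),m[2]-YW)
print(telemetry.current_t())
```

```text
0.71 [47.7707633972168, 83.47091674804688] [0.0017 0.0725 0.    ] 0.012765884
0.61 [51.707542419433594, 86.25608825683594] [-0.1359  0.1008  0.    ] -0.9582466
lever_handle [(array([ 0.0058, -0.1183,  0.056 ]), 0.95)]
jaw_back [(array([ 0.0004, -0.0494,  0.028 ]), 0.71)]
[17.36397361755371, 74.06922149658203] [-0.0014 -0.1242  0.    ] 0.021654844
46.2917
```

View pics/finc.png

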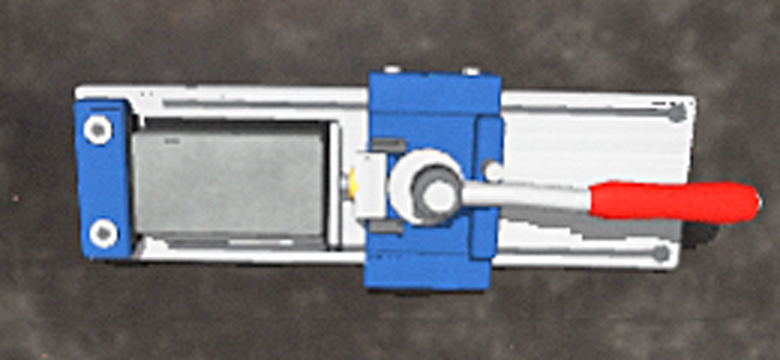

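The lever lies along the holder (handle at (675,200) in the crop), at its stop after the 14 N rise. The stone sits between the jaw and the pad with the gripper clear, so I'm handing in.

```bash
python3 -c "
from h import *
print(r.sign_off())"
```

```text
the job is handed in; nothing more can be done
None
```

The grey stone is clamped and the job is handed in, with no verdict reported back: it sits against the fixed jaw, the pad was pressed up by feel to roughly 4 N, and the lever was swung until the push rose to 14 N, which I took as its end stop.

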